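# Balance the short gauge block on the domed anvil

## Robot

A 7-joint arm with a two-finger parallel gripper is mounted at the origin on a cart in front of the work surface, level with it; the furniture and walls round the work are solid. World frame = base frame: x ahead of the robot, y to its left, z up, the work surface at z = 0. Lengths are in m, angles in rad, forces in N, time in s.
With the tool pointing down it reaches from about 0.4 to 0.9 m from the base axis. Payload 5.6 kg.
Tool frame: the origin (TCP) lies midway between the tips of the shut fingers; the grasp point (between the pads) lies 19 mm behind it; z points along the fingers, x is the direction in which the jaws open and shut, and the axes are right-handed (so a half turn about z gives the same grasp; the last joint's range is limited). The gripper opens to 92 mm and grips with 3 to 60 N. Pads are 20 mm wide; open, the fingers measure 128 mm over their backs; the gripper's body (75 mm by 189 mm) begins 69 mm behind the grasp point.
Start: joints at [-1.385, 0.468, -0.012, 1.603, 0.006, 1.071, -0.056], TCP at [0.147, 0.633, 0.179] pointing down, gripper open.
Joint ranges: [-2.53, 2.53], [-0.31, 2.02], [-1.57, 1.55], [0.28, 2.44], [-1.29, 4.43], [0.15, 1.84], [-2.92, 2.92]. Speed limits (rad/s): [2.57, 2.57, 3.14, 3.14, 3.14, 3.14, 3.14].

## Interface

Orientations are given as a unit quaternion [x, y, z, w].
In Python, from cell import manip gives the robot as it stands.
- The arm moves only by the tool play_rows, never from a script. Its argument "commands" is text: rows parted by semicolons, each of 5 numbers parted by spaces: the shift along the tool's x, y, z in mm, then the turn about the tool's z in degrees, then the opening, from -1 (shut) to 1 (fully open). A call has 1 to 20 rows; each row shifts and turns the commanded pose from where the row before left it, along the tool's axes as they then stand; what a row does not reach is not made up. A row lasts 1/10 s, in which the tool goes at most 50 mm and 8.59 degrees, less where a joint would pass 70% of its speed; a pose out of reach is approached as far as the arm can. A call with a gripper value outside its range is refused whole. The fingers move at their own pace and stop on an object; "squeeze" is the grip in N (left out, the last holds). Time passes only in rows, so rows that do not move let the fingers close. It gives the time, the measured TCP pose, the force and the opening at its end, in the units of the state.
- manip.get_state(): the state, without advancing time (a new reading comes with each control period).
- manip.grab_frame(name): name is "scene" or "top" or "wrist"; returns a dict with "pixels" (480x640x3 uint8, red, green, blue), "intrinsics" (3x3 intrinsics, pixels), "T" (4x4, takes a point from camera to world coordinates); the wrist camera has in their place "T_tool_cam" (4x4, takes a point from camera to tool coordinates, whose origin is the TCP and whose axes are the tool frame's). Camera axes: x right, y up, looking along -z (the intrinsics and any distortion apply to the point x, -y, -z); pixel columns grow to the right and rows downward; lengths in m; the calibration is good to about 2 mm. A picture is of the moment at which its call begins: read the wrist's pose just before it. There is no depth.
- manip.close_job(): hands the job in, once; it reports no verdict.
The state is a dict: "time": time; "joints": joint angles; "qd": joint speeds; "effort": joint torques, N m; "tool_pos": TCP position; "eef_rot": TCP orientation; "ft_force": force on the tool from outside, world axes, zero at the start; "torque": the same for the moment, N m; "grip_width": finger opening in m.
Only numpy, scipy, OpenCV 4.12 (cv2) and the standard library are available. Lean on these libraries where they do the work, as an engineer would, in place of code of your own. Each camera call takes 0.05 s, during which the arm holds its last target. There are 200 camera calls.

## Task

The dial indicator is to be zeroed over a single point of contact: pick up the short rectangular gauge block and lay it with its broad underside on the crown of the domed anvil, so that it stays balanced there by itself, about centred and nearly level. It belongs on the domed anvil, not on the flat-topped one beside it; leave the cube and the long bar where they are.

Things in the scene. Friction and masses are not known exactly. Their poses are not given: they have to be found in the camera images.
- short_block_mid (a point): centre (half-way up) of the short rectangular gauge block: plain ground steel, 45 mm long (its x), 20 mm wide (its y), 16 mm high (its z), 0.08 to 0.15 kg, lying loose on the bench on a 45x20 face. It is the piece to move; take it from above across the 20 mm width.
- domed_anvil_top (a point): highest point of the domed anvil, 50 mm above the bench: a fixed steel anvil on a round dark flange (82 mm diameter, 10 mm thick), its head 60 mm across with a spherical crown of 60 mm radius that falls 8 mm from the middle to the rim. z is up. Beside it, at least 110 mm away centre to centre, stands the flat-topped anvil, alike in size and height but with a flat top; which of the two stands left or right varies.
- cube_block_mid (a point): centre of a loose 30x30x30 mm ground steel cube on the bench, to be left where it is.
- long_block_mid (a point): centre of a loose ground steel bar on the bench, 100 mm long (its x), 12 mm wide (its y), 24 mm high (its z), to be left where it is.
There are look-alikes about, which are no part of the job. Leave any brown or purple look-alike of the part that bears domed_anvil_top alone.

How it is judged:
At the end, for the whole second after the job is handed in: The short block lies on a broad (45x20) face on the crown of the domed anvil, balanced and at rest: its centre within 15 mm sideways of the anvil's highest point and 4 to 12 mm above it, tilted less than 15 degrees. The cube and the long bar are within 20 mm of where they started (horizontal distance between short_block_mid and domed_anvil_top below 0.015 m and z of short_block_mid in the frame of domed_anvil_top between 0.004 and 0.012 m and angle between the z axis of short_block_mid and the z axis of domed_anvil_top, either way round below 0.26 rad and linear speed of short_block below 0.03 m/s and distance of each of cube_block_mid, long_block_mid from where it was at the start of the episode below 0.02 m); the robot touches nothing.
It fails at once if the cube or the long bar is shoved or taken away (moved 30 mm) (distance of any of cube_block_mid, long_block_mid from where it was at the start of the episode above 0.03 m).
It also fails if it takes over 40 s, if anything falls off the work surface, if the arm or the gripper's body presses on something with over 40 N, if the wrist force passes 120 N, or if a joint passes its speed limit or range.

## Working session

There is one attempt and no reset: what is moved stays moved. The work goes in short steps, Python scripts to look and compute and a tool call to move; the robot and the scene stay as the last step left them, time stands still between calls to the robot, and variables do not carry over. Pictures are saved under pics/ and viewed, about 8 in all and at most 12, crops included, and the job is handed in when it is done.

Besides the shell and the picture viewer there is one more tool, called after "Emit:" by a JSON object that holds its "fn" and its "kwargs", one argument or row to a line. play_rows: Moves the arm, as the interface text tells. Its arguments: {"type":"object","properties":{"commands":{"type":"string"},"squeeze":{"type":"number"}},"required":["commands"]}

```bash
mkdir -p pics
cat > h.py <<'E'
import numpy as np, cv2
from cell import manip
from scipy.spatial.transform import Rotation as R
def grab(name,fn=None):
    s=manip.get_state(); f=manip.grab_frame(name)
    if 'T' in f: T=np.array(f['T'])
    else:
        W=np.eye(4); W[:3,:3]=R.from_quat(s['eef_rot']).as_matrix(); W[:3,3]=s['tool_pos']; T=W@np.array(f['T_tool_cam'])
    im=np.ascontiguousarray(f['pixels'][:,:,::-1])
    if fn: cv2.imwrite('pics/'+fn,im)
    return im,np.array(f['intrinsics']),T,f
def ray(K,T,u,v):
    d=np.linalg.inv(K)@[u,v,1]; d=T[:3,:3]@(d*[1,-1,-1]); return T[:3,3],d
def onz(K,T,u,v,z):
    o,d=ray(K,T,u,v); return o+d*(z-o[2])/d[2]
def proj(K,T,p):
    c=np.linalg.inv(T)@np.append(p,1); q=K@(c[:3]*[1,-1,-1]); return q[:2]/q[2]
E
python3 - <<'E'
from h import *
s=manip.get_state();print(s)
for n in('scene','top'):
    im,K,T,f=grab(n,n+'0.png');print(n,[k for k in f],K.tolist(),T.round(3).tolist(), f.get('distortion'))
    np.savez(n+'0.npz',K=K,T=T)
E
```

```text
{'time': 0.0, 'joints': array([-1.38498123,  0.46833031, -0.01161369,  1.60362768,  0.00601238,
        1.07141382, -0.05632054]), 'qd': array([ 0.00126204, -0.0005057 ,  0.00047794, -0.00023815,  0.00168047,
       -0.0016734 ,  0.00076801]), 'effort': array([-1.07364540e-03, -5.20571387e+01, -1.27321554e-02, -2.43745494e+01,
       -5.66701347e-02,  1.71272387e-02,  1.58177113e-04]), 'tool_pos': array([0.14735796, 0.63240731, 0.17806915]), 'eef_rot': array([ 7.83227225e-01,  6.21734954e-01, -6.41306927e-04,  5.91402062e-04]), 'ft_force': array([ 0.2604132 , -0.03399479,  0.23757987]), 'torque': array([-0.00134446,  0.04948634,  0.03091589]), 'grip_width': 0.09209155663605063}
scene ['pixels', 'intrinsics', 'T'] [[496.1842414800015, 0.0, 320.5926887626673], [0.0, 496.1842414800015, 232.3464568459876], [0.0, 0.0, 1.0]] [[0.846, 0.33, -0.419, 0.155], [-0.534, 0.514, -0.671, -0.604], [-0.006, 0.791, 0.611, 0.598], [0.0, 0.0, 0.0, 1.0]] None
top ['pixels', 'intrinsics', 'T'] [[454.8618746615488, 0.0, 318.83398894664464], [0.0, 454.8618746615488, 232.94360220273813], [0.0, 0.0, 1.0]] [[-0.003, 0.998, -0.067, 0.447], [-1.0, -0.005, -0.025, 0.009], [-0.025, 0.067, 0.997, 0.903], [0.0, 0.0, 0.0, 1.0]] None
```

View pics/top0.png

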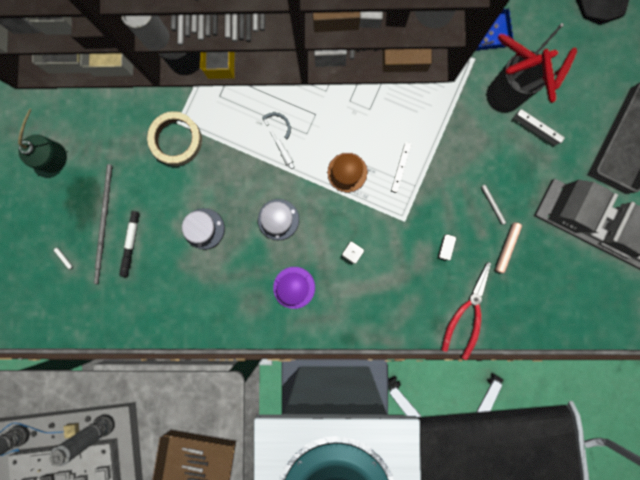

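View pics/scene0.png

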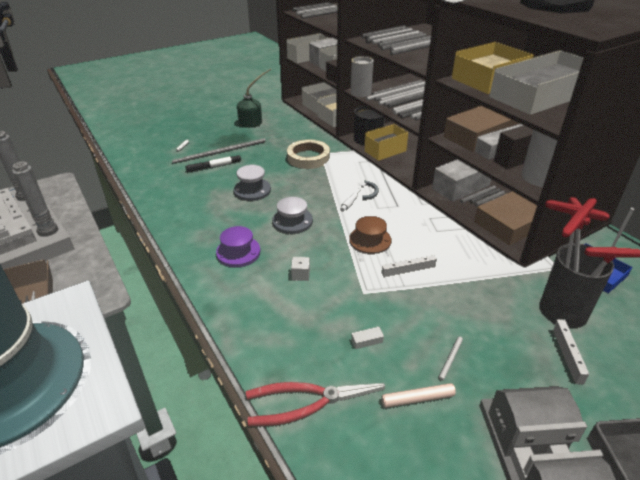

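The top view shows these candidates:
- **Short block:** (447,247). Look-alikes are the cube (352,252), the bars (401,168) and (540,126), and the chalk (62,258).
- **Domed anvil:** (278,218) or (200,228). The brown (347,172) and purple (294,288) ones are excluded.

I'll check these in a close crop.

Run:
```python
from h import *
t=cv2.imread('pics/top0.png'); s=cv2.imread('pics/scene0.png')
a=cv2.resize(s[155:270,210:330],(400,383),interpolation=cv2.INTER_CUBIC)
b=cv2.resize(t[195:265,170:310],(400,200),interpolation=cv2.INTER_CUBIC)
c=cv2.resize(t[225:270,420:480],(400,300),interpolation=cv2.INTER_CUBIC)
d=cv2.resize(s[310:360,335:400],(400,283),interpolation=cv2.INTER_CUBIC)
o=np.zeros((600,800,3),np.uint8);o[:383,:400]=a;o[390:590,:400]=b;o[:300,400:]=c;o[305:588,400:]=d
cv2.imwrite('pics/crop.png',o)
z=np.load('top0.npz');K,T=z['K'],z['T']
g=cv2.cvtColor(t,cv2.COLOR_BGR2HSV); m=((g[...,1]<60)&(g[...,2]>120)).astype(np.uint8)
cs,_=cv2.findContours(m,cv2.RETR_EXTERNAL,cv2.CHAIN_APPROX_NONE)
for q in cs:
    if cv2.contourArea(q)<60: continue
    r=cv2.minAreaRect(q);u,v=r[0]
    if 180<u<480 and 200<v<270: print(np.round(r[0],1),np.round(r[1],1),r[2],*[onz(K,T,u,v,h).round(4) for h in(.016,.046)])
```

```text
[421.  257.6] [13.6 26.3] 12.094757080078125 [ 0.4579 -0.167   0.016 ] [ 0.4575 -0.161   0.046 ]
[352.7 252. ] [18.3 18. ] 33.690067291259766 [ 0.4694 -0.0351  0.016 ] [ 0.4686 -0.0336  0.046 ]
[447.9 246.8] [13.  25.4] 14.931418418884277 [ 0.4787 -0.2192  0.016 ] [ 0.4776 -0.2115  0.046 ]
[394.3 239.9] [32.2  9.3] 86.8201675415039 [ 0.4924 -0.1161  0.016 ] [ 0.4909 -0.1119  0.046 ]
[301.7 248.9] [66.  61.3] 60.255123138427734 [0.4757 0.0643 0.016 ] [0.4748 0.0624 0.046 ]
```

View pics/crop.png

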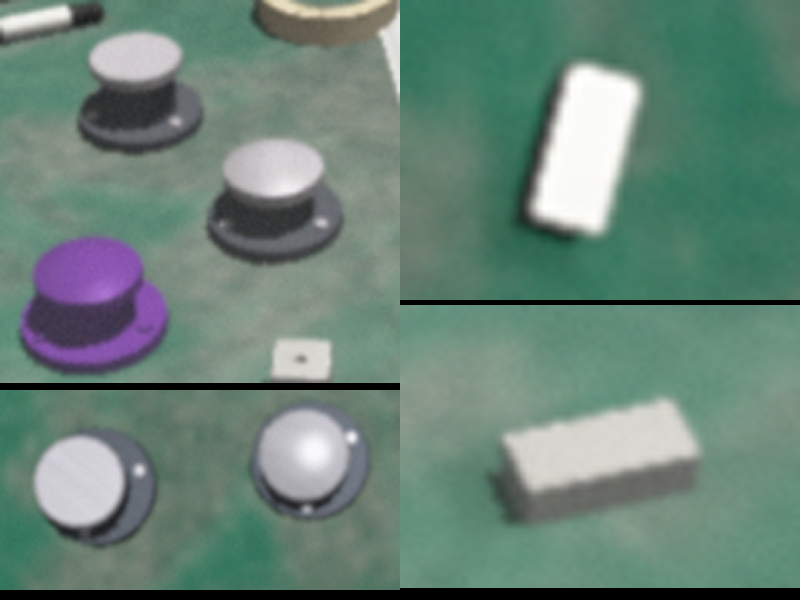

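Crop: (278,218) is the domed anvil, since it shows shading and a crown. (200,228) is flat. The short block at (448,247) is plain, with its long axis about -15°. I'll move over it now.

Emit:
{"fn": "play_rows", "kwargs": {
  "commands": "-25 37 0 0 1;-25 37 0 0 1;-25 37 0 0 1;-25 37 0 0 1;-25 37 0 0 1;-25 37 0 0 1;-25 37 0 0 1;-25 37 0 0 1;-25 37 0 0 1;-25 37 0 0 1;0 0 0 0 1;0 0 0 0 1"
}}

```text
time: 1.3
tool_pos: [0.4514, 0.3047, 0.1787]
eef_rot: [0.784, 0.621, -0.0, -0.0]
ft_force: [-0.1, 0.9, 0.4]
grip_width: 0.0918
```

Run:
```python
from h import *
t=cv2.imread('pics/top0.png');z=np.load('top0.npz');K,T=z['K'],z['T']
g=cv2.cvtColor(t,cv2.COLOR_BGR2HSV)[190:250,250:305]; m=((g[...,1]<40)&(g[...,2]>135)).astype(np.uint8)
m=cv2.morphologyEx(m,cv2.MORPH_OPEN,np.ones((7,7),np.uint8))
cs,_=cv2.findContours(m,cv2.RETR_EXTERNAL,cv2.CHAIN_APPROX_NONE)
q=max(cs,key=cv2.contourArea);(u,v),r=cv2.minEnclosingCircle(q);e=cv2.fitEllipse(q)
print(u+250,v+190,r,e,onz(K,T,e[0][0]+250,e[0][1]+190,.042))
```

```text
277.1329116821289 215.30379676818848 17.467496871948242 ((26.613420486450195, 26.30710792541504), (30.607276916503906, 32.6804084777832), 63.36882781982422) [0.53721547 0.11045133 0.042     ]
```

Emit:
{"fn": "play_rows", "kwargs": {
  "commands": "-42 12 0 0 1;-42 12 0 0 1;-42 12 0 0 1;-42 12 0 0 1;-42 12 0 0 1;-42 12 0 0 1;-42 12 0 0 1;-42 12 0 0 1;-42 12 0 0 1;-42 12 0 0 1;-42 12 0 0 1;-42 12 0 0 1;0 0 0 0 1;0 0 0 0 1"
}}

```text
time: 2.7
tool_pos: [0.4772, -0.2168, 0.1785]
eef_rot: [0.783, 0.622, -0.0, -0.001]
ft_force: [0.6, 0.1, -0.3]
grip_width: 0.0919
```

```bash
cat > wr.py <<'E'
from h import *
import sys
im,K,T,f=grab('wrist',sys.argv[1]);s=manip.get_state();print(s['tool_pos'].round(4),s['eef_rot'].round(4),s['time'])
W=R.from_quat(s['eef_rot']).as_matrix()
print('TCPpix0',proj(K,T,np.append(s['tool_pos'][:2],.016)))
g=cv2.cvtColor(im,cv2.COLOR_BGR2HSV); m=((g[...,1]<50)&(g[...,2]>130)).astype(np.uint8)
m=cv2.morphologyEx(m,cv2.MORPH_OPEN,np.ones((5,5),np.uint8))
cs,_=cv2.findContours(m,cv2.RETR_EXTERNAL,cv2.CHAIN_APPROX_NONE)
for q in cs:
    if cv2.contourArea(q)<500: continue
    h=.016
    P=np.array([onz(K,T,u,v,h)[:2] for u,v in q[:,0]]).astype(np.float32)*1000
    r=cv2.minAreaRect(P); d=np.append(np.array(r[0])/1000,.016)-s['tool_pos']
    print(np.round(cv2.minAreaRect(q)[0]),'world mm',np.round(r[0],1),np.round(r[1],1),round(r[2],1),'tool delta mm',(W.T@d*1000).round(1))
E
python3 wr.py w1.png
```

```text
[ 0.4773 -0.2158  0.1785] [ 7.824e-01  6.227e-01  1.000e-04 -7.000e-04] 2.75
TCPpix0 [321.67767457 218.41829648]
[402. 438.] world mm [ 771.8 -181.1] [197.3  68.7] 76.8 tool delta mm [ 99.7 279.3 162.3]
[317. 221.] world mm [ 479.3 -221.2] [31.2 46.7] 76.9 tool delta mm [ -5.1   3.3 162.5]
[210. 241.] world mm [ 476.1 -336.3] [14.8 94.5] 68.3 tool delta mm [-117.9   26.   162.4]
[470. 278.] world mm [595.1 -65.7] [383.5 231.5] 73.9 tool delta mm [172.4  81.3 162.6]
[360. 194.] world mm [ 462.4 -171.9] [28.7 43.8] 76.9 tool delta mm [ 39.2 -24.2 162.6]
[553. 164.] world mm [479.4  24.8] [123.3  88.7] 53.1 tool delta mm [234.7 -51.8 162.8]
[239. 167.] world mm [ 408.4 -284.5] [23.4 85.1] 62.5 tool delta mm [-82.7 -51.6 162.5]
[491.  98.] world mm [400.1 -32.4] [47.9 64.7] 25.9 tool delta mm [ 161.2 -116.3  162.8]
```

View pics/w1.png

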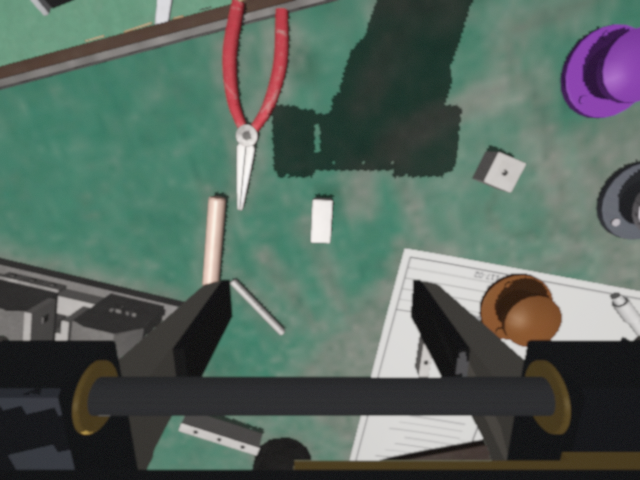

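The block is at (321,220), essentially under the TCP and aligned with it. I'll refine with a stricter mask at lower height.

Emit:
{"fn": "play_rows", "kwargs": {
  "commands": "0 0 45 0 1;0 2 45 0 1;0 0 0 0 1;0 0 0 0 1"
}}

```text
time: 3.15
tool_pos: [0.4791, -0.2167, 0.0892]
eef_rot: [0.782, 0.623, -0.0, -0.001]
ft_force: [0.4, -0.5, -0.1]
grip_width: 0.0922
```

```bash
sed -i 's/<50)&(g\[...,2\]>130/<45)\&(g[...,2]>185/' wr.py; python3 wr.py w2.png
```

```text
[ 0.4802 -0.2175  0.0905] [7.826e-01 6.225e-01 6.000e-04 6.000e-04] 3.2
TCPpix0 [320.02285635 242.96605331]
[432. 438.] world mm [ 690.8 -155.1] [109.2  49.7] 76.9 tool delta mm [108.2 191.   74.8]
[418. 352.] world mm [ 597.  -154.3] [35.2 47.7] 77.0 tool delta mm [87.8 99.4 74.7]
[614. 324.] world mm [606.8  11. ] [51.1 26.5] 65.7 tool delta mm [251.1  71.8  74.7]
[495. 317.] world mm [576.9 -90.4] [125.4  54.3] 66.0 tool delta mm [145.6  65.5  74.6]
[320. 242.] world mm [ 480.2 -217.3] [20.3 45.2] 74.4 tool delta mm [ 0.2 -0.2 74.5]
[178. 261.] world mm [ 470.9 -333.6] [11.1 82.5] 68.0 tool delta mm [-115.2   16.8   74.5]
[564. 180.] world mm [473.8 -24.6] [30.8 30.9] 55.7 tool delta mm [186.5 -49.8  74.5]
[222. 171.] world mm [ 410.2 -277.5] [19.2 81.5] 73.4 tool delta mm [-74.2 -54.9  74.4]
```

Emit:
{"fn": "play_rows", "kwargs": {
  "commands": "0 0 25 2.5 1;0 0 25 0 1;0 0 20 0 1;0 0 11 0 1;0 0 5 0 1;0 0 0 0 1;0 0 0 0 1"
}}

```text
time: 3.9
tool_pos: [0.48, -0.2187, 0.0042]
eef_rot: [0.797, 0.605, 0.001, 0.001]
ft_force: [0.7, -0.7, 0.1]
grip_width: 0.0918
```

Emit:
{"fn": "play_rows", "kwargs": {
  "commands": "0 0 0 0 0;0 0 0 0 -0.4;0 0 0 0 -0.7;0 0 0 0 -1;0 0 0 0 -1;0 0 0 0 -1;0 0 0 0 -1;0 0 0 0 -1",
  "squeeze": 25
}}

```text
time: 4.7
tool_pos: [0.4789, -0.2183, 0.0029]
eef_rot: [0.797, 0.605, -0.0, -0.0]
ft_force: [-0.6, 1.1, -0.0]
grip_width: 0.0303
```

Emit:
{"fn": "play_rows", "kwargs": {
  "commands": "0 0 0 0 -1;0 0 0 0 -1;0 0 0 0 -1;0 0 0 0 -1;0 0 0 0 -1;0 0 0 0 -1"
}}

```text
time: 5.3
tool_pos: [0.479, -0.2183, 0.003]
eef_rot: [0.797, 0.605, 0.0, 0.0]
ft_force: [-0.1, -0.3, -0.2]
grip_width: 0.0005
```

The fingers shut on nothing. I'll lift and look.

Emit:
{"fn": "play_rows", "kwargs": {
  "commands": "0 0 -30 0 -1;0 0 -40 0 -1;0 0 -20 0 -1;0 0 0 0 -1;0 0 0 0 1;0 0 0 0 1;0 0 0 0 1;0 0 0 0 1;0 0 0 0 1;0 0 0 0 1;0 0 0 0 1;0 0 0 0 1;0 0 0 0 1"
}}

```text
time: 6.6
tool_pos: [0.479, -0.2184, 0.093]
eef_rot: [0.797, 0.604, 0.0, 0.0]
ft_force: [1.2, 0.0, 0.8]
grip_width: 0.0706
```

```bash
python3 wr.py w3.png; python3 -c "
from h import *
grab('scene','s3.png')"
```

```text
[ 0.479  -0.2183  0.093 ] [0.7966 0.6045 0.     0.    ] 6.65
TCPpix0 [320.79728819 240.05394918]
[420. 438.] world mm [ 694.1 -178.5] [65.8 50.5] 74.3 tool delta mm [ 96.3 196.5  77. ]
[617. 314.] world mm [606.6  16.9] [61.4 25.3] 29.6 tool delta mm [260.9  59.6  77. ]
[497. 313.] world mm [581.8 -92.9] [127.5  65.5] 65.9 tool delta mm [148.4  65.3  77. ]
[184. 273.] world mm [ 477.7 -336.3] [11.1 97. ] 67.8 tool delta mm [-113.9   30.6   77. ]
[322. 240.] world mm [ 480.2 -217.2] [20.3 44.7] 73.9 tool delta mm [ 1.4  0.8 77. ]
[562. 168.] world mm [473.8 -24.7] [30.7 31. ] 55.7 tool delta mm [185.1 -57.1  77. ]
[220. 175.] world mm [ 409.8 -279.1] [18.7 81.3] 70.6 tool delta mm [-77.1 -50.3  77. ]
```

View pics/w3.png

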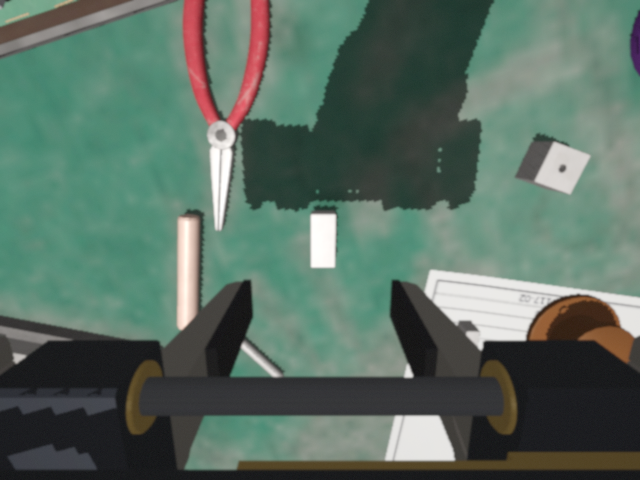

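Run:
```python
from h import *
s=manip.get_state()
for n in ('wrist','scene','top'):
    im,K,T,f=grab(n,n+'4.png'); W=R.from_quat(s['eef_rot']).as_matrix();p=s['tool_pos']
    if n=='wrist': print(np.array(f['T_tool_cam']).round(4).tolist(),K[0,0])
    for o in ([0,0,0],[.035,0,0],[-.035,0,0],[0,0,-.019]): print(n,o,proj(K,T,p+W@np.array(o)).round())
    print('block',proj(K,T,[.48,-.218,.016]).round())
s=cv2.imread('pics/scene4.png');t=cv2.imread('pics/top4.png')
o=np.zeros((600,800,3),np.uint8);o[:400]=cv2.resize(s[220:400,220:580],(800,400));o[400:]=cv2.resize(t[180:320,320:600],(400,200)).repeat(2,1) if 0 else cv2.resize(t[200:290,280:640],(800,200))
cv2.imwrite('pics/c4.png',o)
```

```text
[[1.0, 0.0002, -0.001, -0.0001], [-0.0001, -0.9622, -0.2724, -0.0771], [-0.001, 0.2724, -0.9622, -0.206], [0.0, 0.0, 0.0, 1.0]] 362.1261955535733
wrist [0, 0, 0] [321. 274.]
wrist [0.035, 0, 0] [379. 274.]
wrist [-0.035, 0, 0] [263. 274.]
wrist [0, 0, -0.019] [321. 286.]
block [322. 241.]
scene [0, 0, 0] [371. 299.]
scene [0.035, 0, 0] [362. 282.]
scene [-0.035, 0, 0] [380. 316.]
scene [0, 0, -0.019] [371. 289.]
block [368. 334.]
top [0, 0, 0] [459. 245.]
top [0.035, 0, 0] [439. 240.]
top [-0.035, 0, 0] [478. 250.]
top [0, 0, -0.019] [462. 245.]
block [447. 246.]
```

View pics/c4.png

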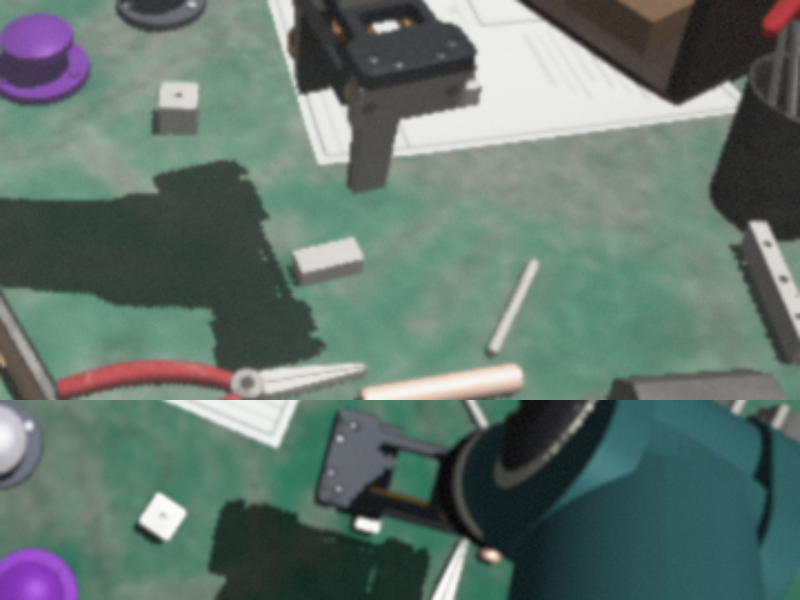

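Neither view has the fingertips where the stated TCP projects: they look higher and shifted along tool +y. I'll shut the fingers here and measure the tips directly.

Emit:
{"fn": "play_rows", "kwargs": {
  "commands": "0 0 0 0 -1;0 0 0 0 -1;0 0 0 0 -1;0 0 0 0 -1;0 0 0 0 -1;0 0 0 0 -1;0 0 0 0 -1;0 0 0 0 -1;0 0 0 0 -1;0 0 0 0 -1;0 0 0 0 -1;0 0 0 0 -1;0 0 0 0 -1"
}}

```text
time: 8.15
tool_pos: [0.479, -0.2184, 0.093]
eef_rot: [0.797, 0.605, -0.0, 0.0]
ft_force: [0.8, 0.2, -0.0]
grip_width: 0.0004
```

Run:
```python
from h import *
s=manip.get_state(); W=R.from_quat(s['eef_rot']).as_matrix();p=s['tool_pos'];print(p,s['grip_width'])
I={}
for n in ('wrist','scene'):
    im,K,T,f=grab(n,n+'5.png'); I[n]=im; np.savez(n+'5.npz',K=K,T=T,p=p,W=W)
    for o in ([0,0,0],[0,.010,0],[0,-.010,0],[0,0,-.02],[0,0,-.04]):
        q=proj(K,T,p+W@np.array(o)); print(n,o,q.round())
        cv2.circle(im,tuple(int(x) for x in q.round()),1,(0,0,255),-1)
o=np.zeros((600,800,3),np.uint8);o[:,:400]=cv2.resize(I['scene'][210:360,320:420],(400,600));o[:450,400:]=cv2.resize(I['wrist'][180:405,220:420],(400,450))
cv2.imwrite('pics/c5.png',o)
```

```text
[ 0.47895854 -0.21837604  0.09297256] 0.0003922058379338308
wrist [0, 0, 0] [321. 274.]
wrist [0, 0.01, 0] [321. 289.]
wrist [0, -0.01, 0] [321. 258.]
wrist [0, 0, -0.02] [321. 286.]
wrist [0, 0, -0.04] [321. 302.]
scene [0, 0, 0] [371. 299.]
scene [0, 0.01, 0] [377. 297.]
scene [0, -0.01, 0] [364. 300.]
scene [0, 0, -0.02] [371. 288.]
scene [0, 0, -0.04] [372. 278.]
```

View pics/c5.png

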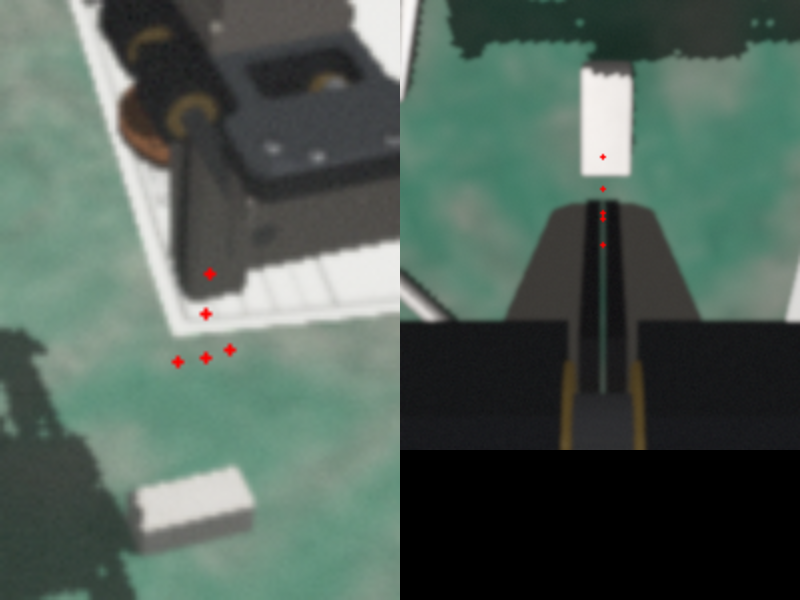

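Both views put the fingertips about 40 mm behind the stated TCP, which explains why they shut above the block. I'll reopen and go down in guarded steps, watching the force.

Emit:
{"fn": "play_rows", "kwargs": {
  "commands": "1 1 0 0 1;0 0 0 0 1;0 0 0 0 1;0 0 0 0 1;0 0 0 0 1;0 0 0 0 1;0 0 0 0 1;0 0 0 0 1;0 0 0 0 1;0 0 30 0 1;0 0 30 0 1;0 0 20 0 1;0 0 10 0 1;0 0 5 0 1;0 0 5 0 1;0 0 3 0 1;0 0 3 0 1;0 0 0 0 1"
}}

```text
time: 10.05
tool_pos: [0.4804, -0.2176, -0.0128]
eef_rot: [0.797, 0.605, 0.0, 0.0]
ft_force: [0.3, -0.0, 0.4]
grip_width: 0.0919
```

```bash
python3 wr.py w6.png; python3 -c "
from h import *
z=manip.get_state();im,K,T,f=grab('scene')
o=np.zeros((500,800,3),np.uint8);o[:,:400]=cv2.resize(im[230:380,310:430],(400,500));w=cv2.imread('pics/w6.png');o[:,400:]=cv2.resize(w[130:430,200:440],(400,500));cv2.imwrite('pics/c6.png',o)"
```

```text
[ 0.4804 -0.2177 -0.0128] [7.966e-01 6.045e-01 2.000e-04 2.000e-04] 10.1
TCPpix0 [320.83645446 292.77007393]
[417. 438.] world mm [ 586.8 -186.6] [90.  33.1] 74.3 tool delta mm [ 58.6  94.2 -28.7]
[215. 442.] world mm [ 557.2 -305. ] [57.9  8.6] 27.1 tool delta mm [-63.5  97.6 -28.7]
[230. 363.] world mm [ 506.8 -278.4] [28. 16.] 18.2 tool delta mm [-51.4  41.8 -28.7]
[337. 356.] world mm [ 519.4 -219.1] [21.5 24.8] 74.3 tool delta mm [  9.2  38.  -28.7]
[310. 304.] world mm [ 485.5 -224.6] [32.4 32.6] 74.4 tool delta mm [ -5.3   6.9 -28.8]
[537. 319.] world mm [ 527.3 -108.9] [66.3 42.7] 32.7 tool delta mm [117.4  16.  -28.7]
[115. 306.] world mm [ 459.6 -326.4] [17.1 59.1] 67.3 tool delta mm [-110.3    9.2  -28.8]
[575. 277.] world mm [508.3 -87.3] [33.6 10.6] 9.5 tool delta mm [133.1  -8.2 -28.7]
[575. 205.] world mm [468.8 -84.9] [39.9 18.7] 75.7 tool delta mm [124.7 -46.8 -28.8]
[150. 190.] world mm [ 408.  -283.8] [23.2 83.6] 62.5 tool delta mm [-83.2 -51.9 -28.8]
[578.  71.] world mm [409.1 -79.4] [37.6 67.1] 14.1 tool delta mm [ 114.  -105.9  -28.8]
[219.  80.] world mm [ 369.8 -235.5] [11.2 72.8] 48.0 tool delta mm [ -46.9 -101.6  -28.8]
[177.  47.] world mm [ 350.9 -247.8] [13.4 43. ] 43.4 tool delta mm [ -63.8 -116.6  -28.8]
```

View pics/c6.png

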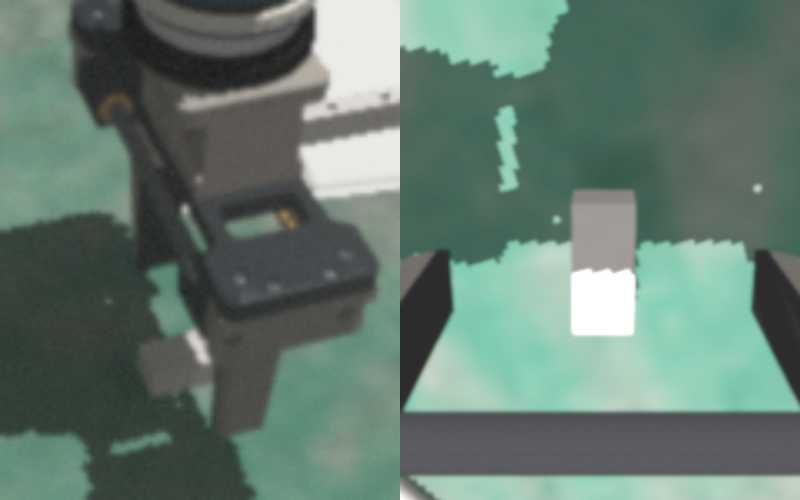

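The fingers now straddle the block with tips about 5 mm above its top, so they're roughly 35 mm behind the stated TCP. I'll continue down gently.

Emit:
{"fn": "play_rows", "kwargs": {
  "commands": "0 -2 5 0 1;0 0 5 0 1;0 0 3 0 1;0 0 0 0 1"
}}

```text
time: 10.55
tool_pos: [0.4778, -0.217, -0.0266]
eef_rot: [0.797, 0.604, -0.0, -0.0]
ft_force: [-1.1, -0.8, 0.5]
grip_width: 0.0919
```

Emit:
{"fn": "play_rows", "kwargs": {
  "commands": "0 0 2 0 1;0 0 0 0 1"
}}

```text
time: 10.75
tool_pos: [0.4782, -0.2171, -0.0282]
eef_rot: [0.797, 0.605, -0.0, -0.0]
ft_force: [-0.1, 0.5, -0.5]
grip_width: 0.0918
```

Emit:
{"fn": "play_rows", "kwargs": {
  "commands": "0 0 2 0 1;0 0 0 0 1"
}}

```text
time: 10.95
tool_pos: [0.4782, -0.2171, -0.0301]
eef_rot: [0.797, 0.605, -0.0, -0.0]
ft_force: [0.1, -0.1, 0.8]
grip_width: 0.0918
```

Emit:
{"fn": "play_rows", "kwargs": {
  "commands": "0 0 1 0 1;0 0 0 0 1"
}}

```text
time: 11.15
tool_pos: [0.4783, -0.2171, -0.0311]
eef_rot: [0.797, 0.605, 0.0, -0.0]
ft_force: [0.7, -0.0, 0.9]
grip_width: 0.0922
```

Emit:
{"fn": "play_rows", "kwargs": {
  "commands": "0 0 1 0 1;0 0 0 0 1"
}}

```text
time: 11.35
tool_pos: [0.4782, -0.2171, -0.0321]
eef_rot: [0.797, 0.604, -0.0, -0.0]
ft_force: [-0.0, 0.1, -0.6]
grip_width: 0.092
```

```bash
python3 -c "
from h import *
im,K,T,f=grab('wrist','w7.png');im2,_,_,_=grab('scene')
o=np.zeros((500,800,3),np.uint8);o[:,:400]=cv2.resize(im2[230:380,310:430],(400,500));o[:,400:]=cv2.resize(im[130:430,200:440],(400,500));cv2.imwrite('pics/c7.png',o)"
```

```text
(no output)
```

View pics/c7.png

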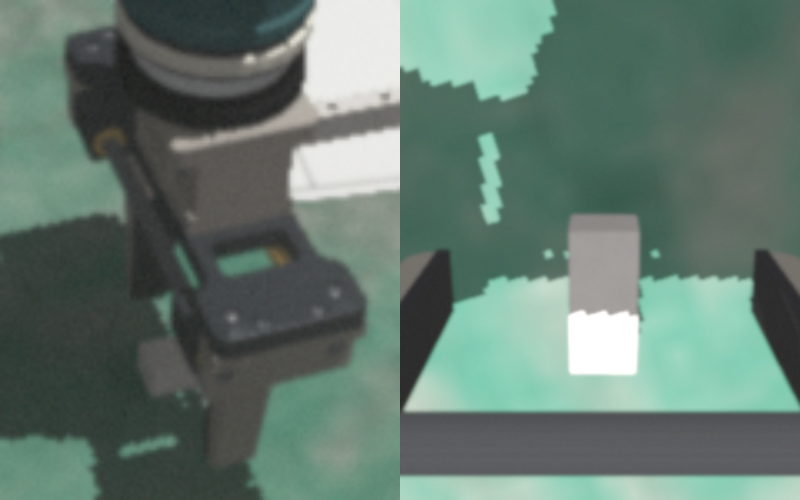

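Tips are now about 12 mm below the block's top face and well centred along it. Closing.

Emit:
{"fn": "play_rows", "kwargs": {
  "commands": "0 0 0 0 -1;0 0 0 0 -1;0 0 0 0 -1;0 0 0 0 -1;0 0 0 0 -1;0 0 0 0 -1;0 0 0 0 -1;0 0 0 0 -1;0 0 0 0 -1;0 0 0 0 -1;0 0 0 0 -1;0 0 0 0 -1",
  "squeeze": 25
}}

```text
time: 12.65
tool_pos: [0.4783, -0.2171, -0.032]
eef_rot: [0.797, 0.604, 0.0, -0.0]
ft_force: [-0.3, -0.7, 1.5]
grip_width: 0.0199
```

Gripped at 19.9 mm. I'll lift and carry it to a point short of the domed anvil.

Emit:
{"fn": "play_rows", "kwargs": {
  "commands": "0 0 -10 0 -1;0 0 -30 0 -1;0 0 -40 0 -1;0 0 -40 0 -1;0 0 -20 0 -1;20 -2 0 0 -1;35 -4 0 0 -1;35 -4 0 0 -1;35 -4 0 0 -1;35 -4 0 0 -1;35 -4 0 0 -1;35 -4 0 0 -1;25 -4 0 0 -1;10 -3 0 0 -1;0 0 0 0 -1;0 0 0 0 -1;0 0 0 0 -1"
}}

```text
time: 14.35
tool_pos: [0.5177, 0.045, 0.1082]
eef_rot: [0.797, 0.603, -0.0, 0.0]
ft_force: [-0.2, -0.3, -0.8]
grip_width: 0.0195
```

Run:
```python
from h import *
s=manip.get_state();W=R.from_quat(s['eef_rot']).as_matrix();p=s['tool_pos'];print(p,s['grip_width'])
im,K,T,f=grab('wrist','w8.png');np.savez('w8.npz',K=K,T=T,p=p,W=W)
print('anvil',proj(K,T,[.5372,.1105,.042]),'rim scale px for 30mm',proj(K,T,[.5672,.1105,.042]))
o=cv2.resize(im,(800,600));cv2.imwrite('pics/c8.png',o)
```

```text
[0.51769176 0.04501854 0.10815392] 0.01948180361245822
anvil [408.22246108 244.90868694] rim scale px for 30mm [416.00361953 279.44308292]
```

View pics/c8.png

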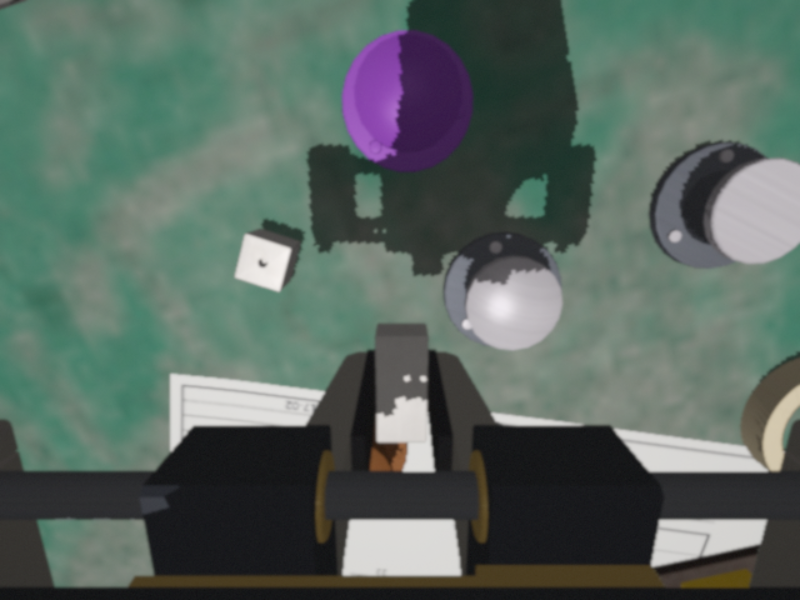

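Run:
```python
from h import *
z=np.load('w8.npz');K,T,p,W=[z[k] for k in('K','T','p','W')]
im=cv2.imread('pics/w8.png');g=cv2.cvtColor(im,cv2.COLOR_BGR2HSV)
m=((g[...,1]<40)&(g[...,2]>135)).astype(np.uint8);m[:,:365]=0;m[:,460:]=0;m[:185]=0;m[290:]=0
m=cv2.morphologyEx(m,cv2.MORPH_OPEN,np.ones((9,9),np.uint8))
cs,_=cv2.findContours(m,cv2.RETR_EXTERNAL,cv2.CHAIN_APPROX_NONE);q=max(cs,key=cv2.contourArea)[:,0].astype(float)
q=q[q[:,1]>232] # lit lower arc = true rim
def circ(q):
    A=np.c_[2*q,np.ones(len(q))];s=np.linalg.lstsq(A,(q**2).sum(1),rcond=None)[0];return s[:2],np.sqrt(s[2]+s[0]**2+s[1]**2)
P=np.array([onz(K,T,u,v,.042)[:2] for u,v in q])
print('wrist rim world',circ(P),'eye',onz(K,T,411.2,240.8,.042))
h=p[2]+.048
n,fa=onz(K,T,321.6,269.6,h),onz(K,T,321.6,354.4,h)
print('block in tool',W.T@(n-p)*1e3,W.T@(fa-p)*1e3)
t=cv2.imread('pics/top0.png');z=np.load('top0.npz');Kt,Tt=z['K'],z['T']
g=cv2.cvtColor(t,cv2.COLOR_BGR2HSV)
m=((g[...,1]<40)&(g[...,2]>130)).astype(np.uint8);k=np.zeros_like(m);k[195:240,255:300]=1;m*=k
m=cv2.morphologyEx(m,cv2.MORPH_OPEN,cv2.getStructuringElement(2,(11,11)))
cs,_=cv2.findContours(m,cv2.RETR_EXTERNAL,cv2.CHAIN_APPROX_NONE);q=max(cs,key=cv2.contourArea)[:,0]
print(q.min(0),q.max(0)); P=np.array([onz(Kt,Tt,u,v,.042)[:2] for u,v in q]);print('top',circ(P))
```

```text
wrist rim world (array([0.54399535, 0.1138159 ]), np.float64(0.03174554536933034)) eye [0.53456531 0.11342766 0.042     ]
block in tool [  0.31498737 -19.89286202 -48.00502651] [  0.34096905  24.75892    -47.99416943]
[260 201] [294 232]
top (array([0.53751269, 0.11011302]), np.float64(0.030652434304441402))
```

Emit:
{"fn": "play_rows", "kwargs": {
  "commands": "25 -1 0 0 -1;25 -1 0 0 -1;19 -1 0 0 -1;0 0 20 0 -1;0 0 30 0 -1;0 0 20 0 -1;0 0 5 0 -1;0 0 0 0 -1;0 0 0 0 -1"
}}

```text
time: 15.3
tool_pos: [0.5344, 0.1138, 0.0339]
eef_rot: [0.797, 0.604, 0.001, 0.0]
ft_force: [0.5, -0.2, -0.5]
grip_width: 0.0195
```

Run:
```python
from h import *
s=manip.get_state();print(s['tool_pos'],s['ft_force'])
im,K,T,f=grab('wrist','w9.png');im2,K2,T2,_=grab('scene','s9.png')
for P in([.536,.112,.05],):print(proj(K,T,P),proj(K2,T2,P))
o=np.zeros((500,800,3),np.uint8);o[:,:400]=cv2.resize(im2[130:255,230:330],(400,500));o[:,400:]=cv2.resize(im[150:400,220:420],(400,500));cv2.imwrite('pics/c9.png',o)
```

```text
[0.53439636 0.11383559 0.03394127] [ 0.53636778 -0.23629769 -0.49817935]
[318.52188467 286.95958065] [291.57711264 201.42657139]
```

View pics/c9.png

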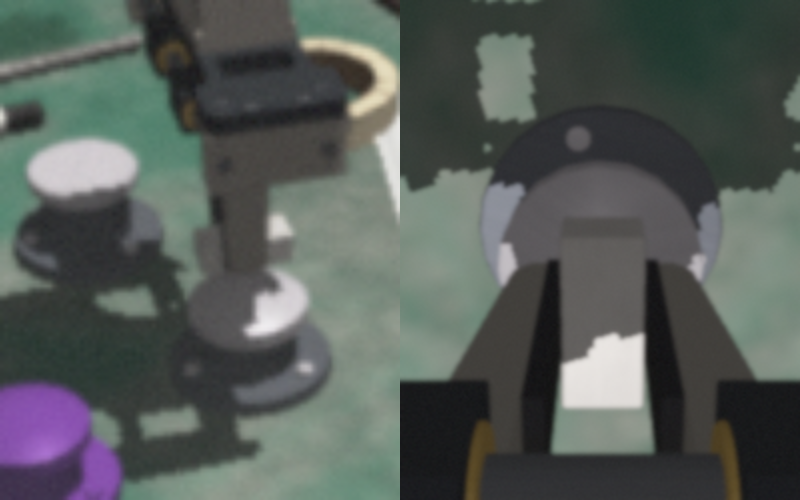

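Side to side, the block is centred over the head: head columns 269–373, block 321. I'll check the fore-aft direction from the near rim (row 231) and the near flange edge (row 202.5).

Run:
```python
from h import *
s=manip.get_state();W=R.from_quat(s['eef_rot']).as_matrix();p=s['tool_pos'];print(p)
im,K,T,f=grab('wrist')
for u,v,z,r in((321,231,.042,30),(321,202.5,.010,41)):
    print('anvil from TCP, tool mm',W.T@(onz(K,T,u,v,z)-p)*1e3+[0,r,0])
for u,z in((269,.042),(373,.042)): print(W.T@(onz(K,T,u,275,z)-p)*1e3)
h=p[2]+.048
for v in(150+237/2,150+408/2): print('block end',W.T@(onz(K,T,321.5,v,h)-p)*1e3)
```

```text
[0.53449933 0.11423583 0.03421018]
anvil from TCP, tool mm [ 0.0806757   1.59388311 -7.84196248]
anvil from TCP, tool mm [ 0.1139997   1.68552142 24.13810316]
[-30.2227901   -2.01744115  -7.83218545]
[30.41184687 -1.97148877 -7.75457787]
block end [  0.26916817 -20.44328704 -48.03736531]
block end [  0.29202277  24.5593859  -47.95458966]
```

The anvil is at (0.1, 1.6) mm and the block at (0.3, 2.1) mm in the tool frame, so they match within 1 mm. Lowering.

Emit:
{"fn": "play_rows", "kwargs": {
  "commands": "0 0 8 0 -1;0 0 4 0 -1;0 0 2 0 -1;0 0 0 0 -1;0 0 0 0 -1"
}}

```text
time: 15.95
tool_pos: [0.5335, 0.1142, 0.0189]
eef_rot: [0.797, 0.604, -0.0, 0.0]
ft_force: [-0.2, -0.0, -0.8]
grip_width: 0.0196
```

Emit:
{"fn": "play_rows", "kwargs": {
  "commands": "0 0 1 0 -1;0 0 0 0 -1"
}}

```text
time: 16.15
tool_pos: [0.5335, 0.1143, 0.018]
eef_rot: [0.797, 0.605, 0.0, 0.0]
ft_force: [0.4, 0.4, -1.4]
grip_width: 0.0195
```

Emit:
{"fn": "play_rows", "kwargs": {
  "commands": "0 0 1 0 -1;0 0 0 0 -1"
}}

```text
time: 16.35
tool_pos: [0.5336, 0.1143, 0.0176]
eef_rot: [0.797, 0.604, 0.0, -0.0]
ft_force: [-1.7, 0.0, 5.3]
grip_width: 0.0197
```

Contact felt at 5 N. Releasing gently.

Emit:
{"fn": "play_rows", "kwargs": {
  "commands": "0 0 -0.3 0 -1;0 0 0 0 -1;0 0 0 0 -0.54;0 0 0 0 -0.52;0 0 0 0 -0.5;0 0 0 0 -0.48;0 0 0 0 -0.45;0 0 0 0 -0.4;0 0 0 0 -0.35;0 0 0 0 -0.3;0 0 0 0 -0.2;0 0 0 0 -0.1;0 0 0 0 0;0 0 0 0 0;0 0 0 0 0;0 0 0 0 0",
  "squeeze": 5
}}

```text
time: 17.95
tool_pos: [0.5335, 0.1142, 0.0173]
eef_rot: [0.797, 0.604, 0.0, 0.0]
ft_force: [-0.1, -0.3, -0.0]
grip_width: 0.0457
```

Emit:
{"fn": "play_rows", "kwargs": {
  "commands": "0 0 -3 0 0;0 0 -8 0 0;0 0 -20 0 0;0 0 -30 0 0;0 0 -40 0 0;0 -5 -40 0 0;0 0 0 0 0;0 0 0 0 0;0 0 0 0 0"
}}

```text
time: 18.85
tool_pos: [0.5279, 0.1155, 0.1576]
eef_rot: [0.797, 0.605, -0.001, -0.0]
ft_force: [-0.1, 1.0, -0.6]
grip_width: 0.0458
```

Run:
```python
from h import *
s=manip.get_state();W=R.from_quat(s['eef_rot']).as_matrix();p=s['tool_pos'];print(p,s['time'],s['grip_width'])
im,K,T,f=grab('wrist','w10.png');im2,K2,T2,_=grab('scene','s10.png')
for P in([.536,.112,.066],):
    a,b=proj(K,T,P),proj(K2,T2,P);print(a,b)
u,v=[int(x) for x in a]
c=im[max(0,v-70):v+70,u-56:u+56];np.savez('w10.npz',K=K,T=T,p=p,W=W,u=u,v=v)
o=np.zeros((500,800,3),np.uint8);o[:,:400]=cv2.resize(im2[150:275,240:340],(400,500));o[:,400:]=cv2.resize(c,(400,500));cv2.imwrite('pics/c10.png',o)
```

```text
[0.52785272 0.11549569 0.15757688] 18.85 0.04580542132191333
[319.47607271 245.64612422] [291.23600401 194.60544815]
```

View pics/c10.png

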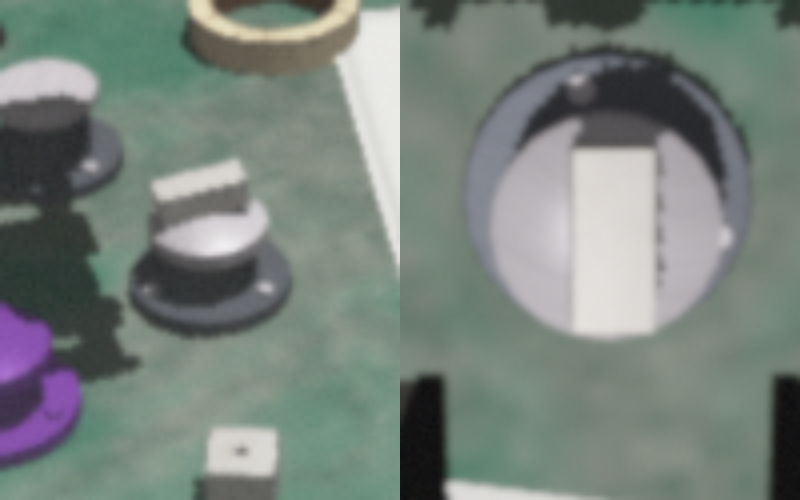

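The block is balanced on the dome, roughly level and centred. I'll wait a second, then check numerically that it's still.

Emit:
{"fn": "play_rows", "kwargs": {
  "commands": "0 0 0 0 0;0 0 0 0 0;0 0 0 0 0;0 0 0 0 0;0 0 0 0 0;0 0 0 0 0;0 0 0 0 0;0 0 0 0 0;0 0 0 0 0;0 0 0 0 0"
}}

```text
time: 19.95
tool_pos: [0.5287, 0.1156, 0.1583]
eef_rot: [0.797, 0.604, 0.0, 0.0]
ft_force: [-0.1, -0.0, -0.7]
grip_width: 0.0457
```

Run:
```python
from h import *
a=cv2.imread('pics/s10.png');b=grab('scene')[0]
d=cv2.absdiff(a,b)[150:275,240:340];print('diff mean/max',d.mean(),d.max())
im,K,T,f=grab('wrist');s=manip.get_state();p=s['tool_pos'];W=R.from_quat(s['eef_rot']).as_matrix()
g=cv2.cvtColor(im,cv2.COLOR_BGR2HSV);m=((g[...,1]<45)&(g[...,2]>205)).astype(np.uint8)
k=np.zeros_like(m);k[190:300,270:370]=1
cs,_=cv2.findContours(m*k,0,1);q=max(cs,key=cv2.contourArea)
P=np.array([onz(K,T,u,v,.066)[:2] for u,v in q[:,0]]).astype(np.float32)*1000
r=cv2.minAreaRect(P);print('block',r)
# near/far tilt: crop rows 147,333 -> px
z=np.load('w10.npz');u,v=z['u'],z['v']
print('ends',[onz(z['K'],z['T'],320,v-70+y*.28,.066).round(4) for y in(147,333)])
print('head cols/near',[onz(z['K'],z['T'],u-56+(x-400)*.28,v,.042).round(4) for x in(490,724)])
```

```text
diff mean/max 1.7811733333333333 36
block ((533.7841186523438, 112.15413665771484), (23.064409255981445, 43.602439880371094), 74.8676528930664)
ends [array([0.5114, 0.1193, 0.066 ]), array([0.5558, 0.1069, 0.066 ])]
head cols/near [array([0.5343, 0.0824, 0.042 ]), array([0.5505, 0.1407, 0.042 ])]
```

```bash
python3 -c "
from h import *
print(manip.close_job())"
```

```text
the job is handed in; nothing more can be done
None
```

I placed the short gauge block on the crown of the domed anvil, released it, and handed the job in at about 20 s.

- **Placement:** the block's centre measures within about 2–3 mm of the crown. It looks nearly level in the last view, though I did not measure the tilt.
- **Stillness:** two scene views about a second apart showed no visible motion of the block. The gripper was open and well clear above it.
- **Cube and bar:** I never went near either of them. The wrist views before and after the first grasp attempt put the cube in the same place; I did not measure either piece again at the end.
- **Failed first grasp:** the fingers shut on nothing above the block, without disturbing it. The camera views showed the fingertips about 36 mm behind where the stated tool point (TCP) puts them. I corrected for that with a slow, force-watched descent, and the second grasp held at 19.9 mm.
- **Disagreeing check:** one circle fit to the anvil rim, partly in shadow, was about 8 mm off the other estimates, so I dropped it. The top view and the close rim and flange checks agreed within about 3 mm.

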